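# Shut and bolt the loading hatch of a bench blasting cabinet

## Task

Make the blasting cabinet ready to run: with the fingertips only, push its loading hatch fully shut by the upright fin. Then hold the spring catch down with one fingertip and, while it is down, push the bolt's upright tab with the other fingertip until the bolt is fully home through the hatch's staple, and let go so that the catch springs up behind the tab and locks it. Take hold of nothing, and leave the other things where they are.

Things in the scene. Friction and masses are not known exactly. Their poses are not given: they have to be found in the camera images.
- cabinet: the blasting cabinet, a white sheet-metal box fixed to the worktop, 240 (x) x 360 (y) x 150 mm high to its flat deck. Origin under its centre; its x points from its front (the face with the two round arm ports, towards the robot) to its back, y to its left, z up. On the deck: the sliding hatch, right of it the bolt (in line with cabinet x, 70 mm right of the centre), and further right the spring catch (138 mm right of the centre). The directions below are the cabinet's
- hatch (a joint): travel of the sliding hatch, a clear pane in a metal frame, in m: 0 fully shut, up to 0.09 open; it slides to the left (+y) to open and to the right (-y) to shut, stays where it is left, and takes about 2 N. The frame's top is 10 mm and its runners 13 mm above the deck
- hatch_fin (a point): centre of the upright fin on the hatch frame by which it is pushed: 50 (x) x 8 (y) x 34 (z) mm, from 10 to 44 mm above the deck; this point lies 27 mm above the deck. Left of the fin lies only the pane, 8 mm above the deck
- bolt (a joint): travel of the bolt in m: 0 drawn back, 0.035 fully home (to +x, away from the robot, through the hatch's staple, which is in line only while the hatch is shut to within 2 mm). Takes about 3 N and stays where it is left. As long as the catch is not down the tab's foot strikes its nose after 2.5 mm
- bolt_tab (a point): centre of the bolt's upright tab, a plate 6 (x) x 32 (y) x 38 (z) mm at the bolt's tail, from 12 to 50 mm above the deck; this point lies 31 mm above the deck. It is pushed to +x on its near face; behind it (to -x) the deck is clear. The bar in front of it stands up to 22 mm above the deck, its guides up to 28 mm
- catch (a joint): travel of the spring catch in m: 0 up, 0.014 fully down. Its nose clears the tab's foot once it is 0.007 down. The spring pushes back with about 2.5 N at the start and 6 N fully down, and returns the catch as soon as it is let go; if the tab then stands over the nose, the catch stays half down
- catch_bar (a point): middle of the top of the catch's thumb bar, a flat bar 72 (x) x 28 (y) mm, 32 mm above the deck when up; it goes straight down when pressed anywhere on its top. Its centre line lies 68 mm to the right (-y) of the bolt's. From 36 mm before to 36 mm beyond this point (x) a fingertip may slide along it while the tab is pushed
- crucible: ceramic melting crucible, 51 mm wide, 40 high, standing on the deck's rear right corner; bystander, origin under its centre
- tweezers: steel tweezers, 14x150x9 mm, lying on the front left of the deck; bystander, origin under the middle
- cast_full: white plaster cast, 53x71x27 mm, on the worktop left of the cabinet; bystander, origin under its centre
- casting_ring: steel casting ring, 55 mm wide, 55 high, on the worktop left of the cabinet; bystander, origin under its centre
- measure_cup: measuring cup, 65 mm wide, 88 high, on the worktop right of the cabinet; bystander, origin under its centre
- caliper: caliper lying flat, 69x200x10 mm, on the worktop right of the cabinet; bystander, origin under its middle

How it is judged:
On the way, in this order (a step that is already met when the one before it is completed fails the run):
1. the hatch is pushed shut while the bolt is still drawn back (value of joint hatch below 0.003 m and value of joint bolt below 0.006 m), for 0.2 s.
2. one fingertip holds the catch down while the other pushes the bolt along (value of joint catch above 0.0065 m and contact force between the fingers and catch above 0.5 N and contact force between the fingers and bolt above 0.3 N and value of joint bolt between 0.006 and 0.033 m), for 0.05 s.
At the end, for the whole second after the job is handed in: the hatch is shut (within 3 mm), the bolt is home through its staple (at least 32.5 of 35 mm), and the catch has sprung up behind the tab (within 2 mm) (value of joint hatch below 0.003 m and value of joint bolt above 0.0325 m and value of joint catch below 0.002 m and velocity of joint bolt below 0.005 m/s); the robot touches nothing.
It fails at once if the hatch's fin is taken between the fingers (y of the grasp point in the frame of hatch_fin between -0.005 and 0.005 m and x of the grasp point in the frame of hatch_fin between -0.035 and 0.035 m and contact force between the fingers and hatch above 0.5 N).
It fails at once if the bolt's tab is taken between the fingers (x of the grasp point in the frame of bolt_tab between -0.005 and 0.005 m and y of the grasp point in the frame of bolt_tab between -0.02 and 0.02 m and contact force between the fingers and bolt above 0.5 N).
It fails at once if a bystander is lifted or moved by more than 20 mm (distance of any of crucible, tweezers, cast_full, casting_ring, measure_cup, caliper from where it was at the start of the episode above 0.02 m).
It also fails if it takes over 48 s, if anything falls off the work surface, if the arm or the gripper's body presses on something with over 40 N, if the wrist force passes 120 N, or if a joint passes its speed limit or range.

## Robot

A 6-joint arm with a two-finger parallel gripper is mounted at the origin on a cart in front of the work surface, level with it; the furniture and walls round the work are solid. World frame = base frame: x ahead of the robot, y to its left, z up, the work surface at z = 0. Lengths are in m, angles in rad, forces in N, time in s.
With the tool pointing down it reaches from about 0.375 to 0.9 m from the base axis. Payload 3.1 kg.
Tool frame: the origin (TCP) lies where the fingers leave the gripper's body, on its centre line; the fingertips stand 70 mm ahead of it and the grasp point (between the pads) lies 51 mm ahead of it; z points along the fingers, y is the line along which they close (so a half turn about z gives the same grasp; the last joint's range is limited). The gripper opens to 87 mm and grips with 3 to 60 N. Pads are 19 mm wide; open, the fingers measure 117 mm over their backs; the gripper's body (75 mm by 190 mm) begins 51 mm behind the grasp point.
Start: joints at [1.155, 0.527, 1.433, -0, 1.181, -0.178], TCP at [0.147, 0.608, 0.292] pointing down, gripper open.
Joint ranges: [-3.08, 3.08], [-0.75, 2.2], [0.22, 2.44], [-1.43, 4.57], [0, 2.65], [-2.85, 2.85]. Speed limits (rad/s): [2.79, 2.79, 3.14, 3.14, 3.14, 3.14].

## Interface

Orientations are given as a unit quaternion [x, y, z, w].
In Python, from rig import robot gives the robot as it stands.
- The arm moves only by the tool send_rows, never from a script. Its argument "deltas" is text: rows parted by semicolons, each of 7 numbers parted by spaces: the shift along the tool's x, y, z in mm, then the turn, a rotation vector about the tool's x, y, z in degrees, then the opening, from 0 (shut) to 1 (fully open). A call has 1 to 10 rows; each row shifts and turns the commanded pose from where the row before left it, along the tool's axes as they then stand; what a row does not reach is not made up. A row lasts 1/8 s, in which the tool goes at most 62.5 mm and 10.7 degrees, less where a joint would pass 70% of its speed; a pose out of reach is approached as far as the arm can. A call is refused whole if a number of a shift passes 62.5 or a number of a turn 10.7, either way. A call with a gripper value outside its range is refused whole. The fingers move at their own pace and stop on an object; "newtons" is the grip in N (left out, the last holds). Time passes only in rows, so rows that do not move let the fingers close. It gives the time, the measured TCP pose, the force, the opening and the grip force at its end, in the units of the state.
- robot.get_obs(): the state, without advancing time (a new reading comes with each control period).
- robot.camera(name): name is "scene" or "top" or "wrist"; returns a dict with "image" (480x640x3 uint8, red, green, blue), "depth" (480x640 float32, m along the optical axis (not along the pixel's ray), 0 where there is no reading), "fovy" (degrees; the focal length in pixels is half the picture's height over the tangent of half this angle, whatever the lens; pixels are square), "cx", "cy" (the principal point, pixels), "rvec" (rotation vector, rad) and "tvec" (3), from world to camera coordinates, as OpenCV has them. Camera axes: x right, y down, z forward; pixel columns grow to the right and rows downward; lengths in m; the calibration is good to about 2 mm. A picture is of the moment at which its call begins.
- robot.hand_in(): hands the job in; it is judged then, once.
Trained networks look in the newest picture that a camera, given by its name, has taken for a name from the list of things; names that differ only in an ending like _2 or _b are one class to them, and where a whole thing is asked for, a point or a joint stands for the part that bears it (a point fixed in the world has none). Each returns a list of dicts, best first, with "p" (0 to 1); they miss things now and then, are a little off and sometimes report something else, mostly with a low value. They report only what shows in the picture. A call takes as long as a camera call.
- robot.find_in(camera, thing): "box" ([left, top, right, bottom] in pixels, round what is visible of it).
- robot.cut_out(camera, thing): "region" (480x640 bool, what is visible of it) and "box" ([left, top, right, bottom] in pixels, round what is visible of it).
The state is a dict: "time": time; "q": joint angles; "joint_velocities": joint speeds; "joint_torque": joint torques, N m; "position": TCP position; "tool_rot": TCP orientation; "ft_force": force on the tool from outside, world axes, zero at the start; "moment": the same for the moment, N m; "grip_width": finger opening in m; "grip_force": force on a finger pad.
Only numpy, scipy, OpenCV 4.12 (cv2) and the standard library are available. Lean on these libraries where they do the work, as an engineer would, in place of code of your own. Each camera call takes 0.05 s, during which the arm holds its last target. There are 200 camera calls.

## Working session

There is one attempt and no reset: what is moved stays moved. The work goes in short steps, Python scripts to look and compute and a tool call to move; the robot and the scene stay as the last step left them, time stands still between calls to the robot, and variables do not carry over. Pictures are saved under pics/ and viewed, at most 10 in all, crops included, and the job is handed in when it is done.

Besides the shell and the picture viewer there is one more tool, called after "Request:" as name(argument=value, ...), one argument or row to a line, values as JSON. send_rows: Moves the arm, as the interface text tells. Its arguments: {"type":"object","properties":{"deltas":{"type":"string"},"newtons":{"type":"number"}},"required":["deltas"]}

```bash
mkdir -p pics
cat > h.py <<'E'
import numpy as np,cv2
from rig import robot
from scipy.spatial.transform import Rotation as R
def cam(n):
    c=robot.camera(n);c['f']=240/np.tan(np.radians(c['fovy'])/2);c['R']=R.from_rotvec(np.ravel(c['rvec'])).as_matrix();c['t']=np.ravel(c['tvec']);return c
def pts(c,mask):
    v,u=np.nonzero(mask&(c['depth']>0));d=c['depth'][v,u]
    P=np.c_[(u-c['cx'])*d/c['f'],(v-c['cy'])*d/c['f'],d];return (P-c['t'])@c['R']
def proj(c,P):
    p=np.atleast_2d(P)@c['R'].T+c['t'];return np.c_[p[:,0]/p[:,2]*c['f']+c['cx'],p[:,1]/p[:,2]*c['f']+c['cy']]
def save(c,n):cv2.imwrite('pics/'+n,c['image'][:,:,::-1])
E
python3 - <<'E'
from h import *
print(robot.get_obs())
for n in('top','scene'):
    c=cam(n);save(c,n+'1.png');print(n,c['fovy'],-c['R'].T@c['t'])
    for th in('cabinet','hatch_fin','bolt_tab','catch_bar','hatch','crucible','tweezers','measure_cup','casting_ring'):
        for r in robot.cut_out(n,th)[:1]:
            p=pts(c,r['region']); print(th,round(r['p'],2),np.round(r['box']),len(p),np.median(p,0).round(3),np.percentile(p,2,0).round(3),np.percentile(p,98,0).round(3))
E
```

```text
{'time': 0.0, 'q': array([ 1.15549906e+00,  5.28478300e-01,  1.43392500e+00,  1.89889602e-05,
        1.18138977e+00, -1.78498317e-01]), 'joint_velocities': array([-0.00023345, -0.00086983, -0.00032182, -0.00164637, -0.000765  ,
       -0.00112684]), 'joint_torque': array([-5.23045983e-04, -4.40034628e+01, -1.76596731e+01,  6.34554913e-02,
        5.82012499e-02, -1.61923731e-04]), 'position': array([0.14634306, 0.60701515, 0.2912568 ]), 'tool_rot': array([ 1.18126558e-01,  9.92997938e-01, -1.04950673e-03, -3.30267954e-04]), 'ft_force': array([-0.13284256,  0.48490785,  0.39354747]), 'moment': array([ 0.04427644,  0.03682005, -0.03195075]), 'grip_force': 0.0, 'grip_width': 0.08703404786189463}
top 46.93592086343401 [0.29493107 0.06649311 1.45056609]
cabinet 0.89 [210. 168. 375. 289.] 15803 [0.583 0.163 0.153] [ 0.459 -0.022  0.041] [0.716 0.34  0.184]
hatch_fin 0.85 [237. 176. 308. 236.] 2765 [0.637 0.218 0.161] [0.57  0.131 0.155] [0.698 0.28  0.193]
bolt_tab 0.6 [309. 209. 327. 250.] 224 [0.556 0.089 0.174] [0.521 0.079 0.159] [0.618 0.106 0.207]
catch_bar 0.59 [320. 240. 352. 275.
[... 867 characters left out ...]
0. 227. 339. 245.] 239 [0.523 0.084 0.172] [0.517 0.073 0.149] [0.618 0.108 0.203]
catch_bar 0.87 [306. 238. 336. 257.] 384 [0.507 0.021 0.177] [0.47  0.007 0.158] [0.546 0.08  0.183]
hatch 0.68 [271. 202. 334. 231.] 1012 [0.629 0.198 0.158] [0.57  0.116 0.146] [0.708 0.279 0.191]
crucible 0.57 [354. 221. 372. 237.] 321 [0.647 0.008 0.177] [ 0.629 -0.012  0.148] [0.682 0.055 0.19 ]
tweezers 0.52 [248. 219. 280. 237.] 196 [0.518 0.245 0.154] [0.5   0.175 0.147] [0.543 0.317 0.159]
measure_cup 0.56 [483. 292. 514. 336.] 972 [ 0.687 -0.359  0.061] [ 0.676 -0.384  0.004] [ 0.737 -0.329  0.088]
casting_ring 0.98 [173. 246. 193. 265.] 388 [0.4   0.48  0.039] [0.382 0.468 0.003] [0.43  0.516 0.056]
```

Run:
```python
from h import *
c=cam('top')
im=c['image'][155:300,200:390,::-1];cv2.imwrite('pics/c1.png',cv2.resize(im,None,fx=4,fy=4,interpolation=cv2.INTER_CUBIC))
m=np.zeros((480,640),bool);m[150:310,190:400]=1
p=pts(c,m)
dk=p[(p[:,2]>.14)&(p[:,2]<.21)]
r=cv2.minAreaRect((dk[:,:2]*1000).astype(np.float32));print(r,np.median(dk[:,2]))
# high points
th=np.radians(r[2]); 
for lo,hi in((.176,.188),(.19,.215)):
    print(lo,len(dk[(dk[:,2]>lo)&(dk[:,2]<hi)]))
```

```text
((594.7718505859375, 156.84901428222656), (364.4735412597656, 245.87841796875), 82.44428253173828) 0.1540821319546895
0.176 596
0.19 188
```

View pics/c1.png

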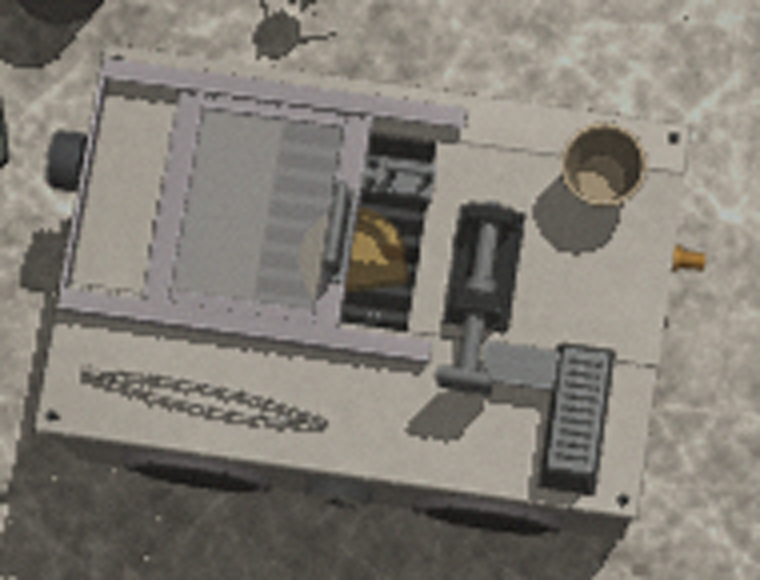

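```bash
cat >> h.py <<'E'
def show(yaw,o,top,names=('top','scene')):
    y=np.radians(yaw);A=np.array([[np.cos(y),np.sin(y)],[-np.sin(y),np.cos(y)]])
    for n in names:
        c=cam(n);p=pts(c,np.ones((480,640),bool));q=np.c_[(p[:,:2]-o)@A.T,p[:,2]-top]*1000
        def s(t,b,zl):
            k=(q[:,0]>b[0])&(q[:,0]<b[1])&(q[:,1]>b[2])&(q[:,1]<b[3])&(q[:,2]>zl[0])&(q[:,2]<zl[1]);g=q[k]
            if len(g)>3: print(n,t,len(g),'med',np.median(g,0).round(1),'lo',np.percentile(g,3,0).round(1),'hi',np.percentile(g,97,0).round(1))
        s('deck',(-125,125,-190,190),(-6,6))
        s('barL',(-125,20,-160,-110),(24,40));s('tab',(-100,60,-100,-40),(36,60));s('fin',(-60,90,-30,150),(25,60))
        s('bolt',(-20,120,-90,-50),(14,32))
E
python3 - <<'E'
from h import *
c=cam('top');m=np.zeros((480,640),bool);m[150:310,190:400]=1
p=pts(c,m);d=p[abs(p[:,2]-.1515)<.005]
r=cv2.minAreaRect((d[:,:2]*1e3).astype(np.float32));print(r,np.median(d[:,2]))
show(r[2]-90,np.array(r[0])/1000,.15)
E
```

```text
((594.6232299804688, 156.86587524414062), (364.5998840332031, 244.75308227539062), 82.42330932617188) 0.15186636902530531
top deck 8382 med [-26.7 -39.3   1.7] lo [-118.2 -175.6   -3.3] hi [116.9 171.2   5.6]
top barL 371 med [ -68.7 -137.9   33.4] lo [-102.4 -151.4   27.5] hi [ -34.7 -124.7   38.2]
top tab 58 med [-62.1 -71.8  53.4] lo [-65.2 -85.6  37.3] hi [-57.3 -55.7  57.5]
top fin 116 med [25.1 15.5 42.4] lo [ -4.  -26.8  27.1] hi [63.7 21.9 48.8]
top bolt 219 med [  9.9 -70.5  25.6] lo [-18.2 -82.8  16.7] hi [ 46.2 -58.4  31.3]
scene deck 3479 med [-50.5 -61.   -0.6] lo [-121.6 -184.8   -4. ] hi [104.  169.1   5.4]
scene barL 233 med [ -73.3 -147.7   30.7] lo [-105.1 -157.9   24.6] hi [ -37.2 -129.8   33.4]
scene tab 68 med [-64.3 -78.   47. ] lo [-67.8 -91.1  37.2] hi [-57.8 -60.2  53.4]
scene fin 116 med [19.9 10.8 34.8] lo [ -5.8 -22.6  25.9] hi [61.  15.4 43.4]
scene bolt 143 med [ 12.6 -78.7  22. ] lo [-19.1 -89.2  14.7] hi [ 44.3 -62.7  27.9]
```

```bash
cat >> h.py <<'E'
YAW=-7.577;O=np.array([.5946,.1569]);DECK=.1505
def goal(x,y,tip):
    "tool delta (mm) to cabinet x,y and fingertip height above deck; yaw turn left, deg"
    s=robot.get_obs();T=R.from_quat(s['tool_rot'])
    W=R.from_euler('z',YAW,degrees=True);w=W.apply([x/1e3,y/1e3,0])+[O[0],O[1],DECK+tip/1e3+.07]
    G=W*R.from_matrix([[-1,0,0],[0,1,0],[0,0,-1]])
    cur=W.inv().apply(s['position']-[O[0],O[1],DECK+.07])*1e3
    print('t',s['time'],'cur cab',cur.round(1),'f cab',W.inv().apply(s['ft_force']).round(1),'w',s['grip_width'])
    print('turn',np.degrees((T.inv()*G).as_rotvec()).round(2),'delta now',(T.inv().apply(w-s['position'])*1e3).round(1),'delta after turn',(G.inv().apply(w-s['position'])*1e3).round(1))
E
python3 -c "
from h import *
goal(25,80,70)"
```

```text
t 1.2 cur cab [-503.5  387.6   71.8] f cab [ 0.3 -0.3  0. ] w 0.0868780710654524
turn [ 0.   -0.   -5.99] delta now [-557.8 -250.8    1.7] delta after turn [-528.5 -307.6    1.8]
```

Request:
send_rows(
  deltas="0 0 -10 0 0 -6 0.61;-48 -28 0 0 0 0 0.61;-48 -28 0 0 0 0 0.61;-48 -28 0 0 0 0 0.61;-48 -28 0 0 0 0 0.61;-48 -28 0 0 0 0 0.61;-48 -28 0 0 0 0 0.61;-48 -28 0 0 0 0 0.61;-48 -28 0 0 0 0 0.61;-48 -28 0 0 0 0 0.61",
)

```text
time: 2.45
position: [0.543, 0.2996, 0.3024]
tool_rot: [0.066, 0.998, 0.0, 0.0]
ft_force: [0.1, 1.0, -0.1]
grip_width: 0.0533
grip_force: 0.0
```

Request:
send_rows(
  deltas="-48 -28 0 0 0 0 0.61;-48 -28 0 0 0 0 0.61;0 0 0 0 0 0 0.61;0 0 0 0 0 0 0.61",
)

```text
time: 2.95
position: [0.6288, 0.2327, 0.3018]
tool_rot: [0.066, 0.998, 0.0, -0.001]
ft_force: [-0.2, -0.2, -0.2]
grip_width: 0.0531
grip_force: 0.0
```

Run:
```python
from h import *
goal(25,80,20)
c=cam('wrist');save(c,'w1.png')
p=pts(c,np.ones((480,640),bool))
y=np.radians(YAW);A=np.array([[np.cos(y),np.sin(y)],[-np.sin(y),np.cos(y)]])
q=np.c_[(p[:,:2]-O)@A.T,p[:,2]-DECK]*1000
k=(q[:,2]>34)&(q[:,2]<50)&(abs(q[:,1]-15)<25)&(q[:,0]>-30)&(q[:,0]<70);g=q[k]
if len(g):print(len(g),np.median(g,0),np.percentile(g,3,0),np.percentile(g,97,0))
```

```text
t 2.95 cur cab [23.9 79.7 81.3] f cab [-0.1 -0.2 -0.2] w 0.053061633018897665
turn [ 0.01 -0.1  -0.02] delta now [-1.2  0.3 61.3] delta after turn [-1.1  0.3 61.3]
1309 [18.27865237 20.1659716  43.67484845] [-3.6731919  15.3964972  34.95097152] [42.25814285 22.60404729 45.41326016]
```

View pics/w1.png

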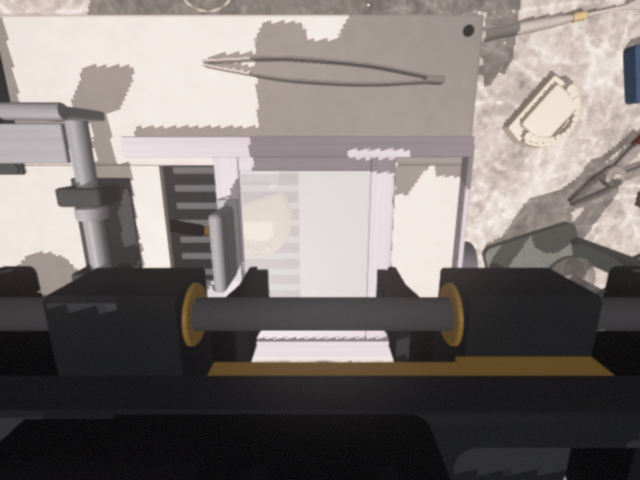

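Request:
send_rows(
  deltas="5 0 30 0 0 0 0.61;0 0 29 0 0 0 0.61;0 0 0 0 0 0 0.61;0 -8 0 0 0 0 0.61;0 -8 0 0 0 0 0.61;0 -8 0 0 0 0 0.61;0 -8 0 0 0 0 0.61;0 -8 0 0 0 0 0.61",
)

```text
time: 4.0
position: [0.6197, 0.1935, 0.2441]
tool_rot: [0.066, 0.998, 0.001, 0.001]
ft_force: [0.9, 2.8, 1.6]
grip_width: 0.0535
grip_force: 1.4
```

Run:
```python
from h import *
goal(20,40,22)
show(YAW,O,DECK,('top',))
c=cam('wrist');save(c,'w2.png')
```

```text
t 4.0 cur cab [20.  39.6 23.6] f cab [0.5 2.9 1.6] w 0.05351519285308423
turn [ 0.08  0.11 -0.01] delta now [0.  0.4 1.6] delta after turn [0.  0.4 1.6]
top deck 5261 med [-12.3 -95.9   1.2] lo [-117.3 -178.3   -3.6] hi [116.2 173.    5.3]
top barL 372 med [ -68.7 -138.    33.2] lo [-102.4 -151.4   27.4] hi [ -34.7 -124.9   37.7]
top tab 58 med [-61.5 -69.7  52.8] lo [-65.5 -85.3  37.4] hi [-57.6 -55.5  57.2]
top bolt 224 med [ 10.8 -70.6  25.2] lo [-18.1 -83.   15.7] hi [ 46.5 -58.2  31.3]
```

View pics/w2.png

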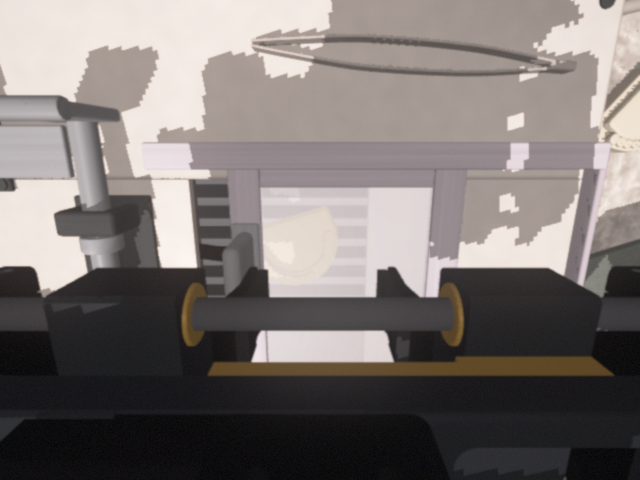

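Request:
send_rows(
  deltas="0 -5 0 0 0 0 0.61;0 -5 0 0 0 0 0.61;0 -4 0 0 0 0 0.61;0 0 0 0 0 0 0.61",
)

```text
time: 4.6
position: [0.6173, 0.1793, 0.2431]
tool_rot: [0.066, 0.998, -0.0, -0.0]
ft_force: [0.9, 1.2, 0.8]
grip_width: 0.0531
grip_force: 0.4
```

Request:
send_rows(
  deltas="0 -3 0 0 0 0 0.61;0 -2 0 0 0 0 0.61;0 0 0 0 0 0 0.61",
)

```text
time: 4.97
position: [0.6166, 0.1746, 0.2431]
tool_rot: [0.066, 0.998, -0.0, -0.0]
ft_force: [1.1, 0.6, 0.9]
grip_width: 0.0529
grip_force: 0.7
```

Request:
send_rows(
  deltas="0 -2 0 0 0 0 0.61;0 -2 0 0 0 0 0.61;0 0 0 0 0 0 0.61",
)

```text
time: 5.35
position: [0.6161, 0.1706, 0.2431]
tool_rot: [0.066, 0.998, -0.0, -0.0]
ft_force: [0.6, 1.5, 0.2]
grip_width: 0.0533
grip_force: 0.7
```

Request:
send_rows(
  deltas="0 -3 0 0 0 0 0.61;0 -3 0 0 0 0 0.61;0 0 0 0 0 0 0.61",
)

```text
time: 5.72
position: [0.6153, 0.1644, 0.2432]
tool_rot: [0.066, 0.998, -0.0, -0.0]
ft_force: [0.9, 0.6, 0.6]
grip_width: 0.0529
grip_force: 0.5
```

Request:
send_rows(
  deltas="0 -3 0 0 0 0 0.61;0 -3 0 0 0 0 0.61;0 0 0 0 0 0 0.61",
)

```text
time: 6.1
position: [0.6145, 0.1586, 0.2432]
tool_rot: [0.066, 0.998, -0.0, -0.0]
ft_force: [0.3, 1.4, -0.3]
grip_width: 0.0528
grip_force: 0.5
```

Run:
```python
from h import *
goal(20,0,22)
c=cam('wrist');save(c,'w3.png')
```

```text
t 6.1 cur cab [19.5  4.3 22.7] f cab [ 0.1  1.4 -0.3] w 0.05284293112041515
turn [-0.04 -0.02  0.  ] delta now [-0.5 -4.3  0.7] delta after turn [-0.5 -4.3  0.7]
```

View pics/w3.png

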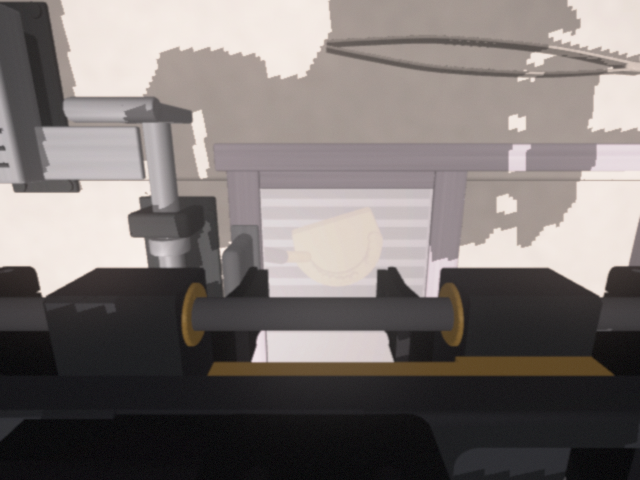

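Request:
send_rows(
  deltas="0 -2 0 0 0 0 0.61;0 -2 0 0 0 0 0.61;0 0 0 0 0 0 0.61",
)

```text
time: 6.52
position: [0.6143, 0.1573, 0.2434]
tool_rot: [0.066, 0.998, 0.003, 0.001]
ft_force: [1.5, 8.1, -0.4]
grip_width: 0.053
grip_force: 4.1
```

Request:
send_rows(
  deltas="0 -2 0 0 0 0 0.61;0 -2 0 0 0 0 0.61;0 0 0 0 0 0 0.61",
)

```text
time: 6.9
position: [0.6142, 0.1568, 0.2436]
tool_rot: [0.067, 0.998, 0.006, 0.001]
ft_force: [2.8, 17.5, -1.7]
grip_width: 0.0531
grip_force: 8.7
```

Request:
send_rows(
  deltas="0 -2 0 0 0 0 0.61;0 -2 0 0 0 0 0.61;0 0 0 0 0 0 0.61",
)

```text
time: 7.28
position: [0.6141, 0.1561, 0.2439]
tool_rot: [0.067, 0.998, 0.01, 0.002]
ft_force: [3.4, 26.9, -2.1]
grip_width: 0.0526
grip_force: 13.2
```

Request:
send_rows(
  deltas="0 12 0 0 0 0 0.61;0 10 0 0 0 0 0.61;0 0 -25 0 0 0 0.61;0 0 -30 0 0 0 0.61;35 -30 0 0 0 0 0.61;35 -40 0 0 0 0 0.61;30 -40 0 0 0 0 0.61;5 -8 0 0 0 0 0.61;0 0 0 0 0 0 0.61;0 0 0 0 0 0 0.61",
)

```text
time: 8.52
position: [0.4976, 0.066, 0.2985]
tool_rot: [0.066, 0.998, 0.0, 0.001]
ft_force: [0.6, 0.0, -0.6]
grip_width: 0.0529
grip_force: 0.0
```

Run:
```python
from h import *
goal(-85,-104,40)
show(YAW,O,DECK,('top','scene'))
c=cam('wrist');save(c,'w4.png')
```

```text
t 8.525 cur cab [ -84.2 -102.9   78. ] f cab [ 0.6  0.1 -0.6] w 0.05288764057410857
turn [0.01 0.09 0.02] delta now [ 0.9 -1.2 38. ] delta after turn [ 0.8 -1.1 38. ]
top deck 5825 med [ 3.4 91.9  1.3] lo [-116.6 -172.6   -3.6] hi [118.4 173.4   5.5]
top barL 19 med [-103.4 -130.7   30.9] lo [-104.3 -149.2   25.8] hi [ -98.  -125.4   35.7]
top bolt 26 med [ 60.6 -68.1  27.9] lo [ 51.6 -81.7  14.2] hi [ 66.9 -54.6  31.6]
scene deck 3491 med [-50.6 -58.2  -1.1] lo [-121.5 -184.9   -4.3] hi [102.3 169.2   5.3]
scene barL 219 med [ -73.1 -146.8   30.2] lo [-105.2 -157.8   24.7] hi [ -35.9 -129.2   32.9]
scene tab 88 med [-63.6 -71.3  43.5] lo [-67.2 -90.7  36.3] hi [ 38.3 -40.5  52.3]
scene bolt 164 med [ 25.8 -78.3  21.5] lo [-18.7 -88.9  14.3] hi [ 62.1 -62.3  28.9]
```

View pics/w4.png

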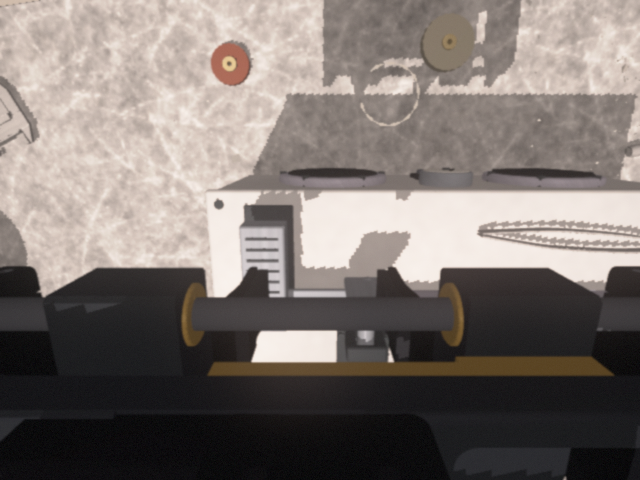

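Request:
send_rows(
  deltas="0 -1 20 0 0 0 0.61;0 0 20 0 0 0 0.61;0 0 4 0 0 0 0.61;0 0 0 0 0 0 0.61;0 0 4 0 0 0 0.61;0 0 0 0 0 0 0.61",
)

```text
time: 9.43
position: [0.497, 0.0648, 0.251]
tool_rot: [0.066, 0.998, 0.0, 0.001]
ft_force: [0.8, 0.4, 2.4]
grip_width: 0.0532
grip_force: 1.3
```

Request:
send_rows(
  deltas="0 0 4 0 0 0 0.61;0 0 4 0 0 0 0.61;0 0 3 0 0 0 0.61;0 0 0 0 0 0 0.61;0 0 0 0 0 0 0.61",
)

```text
time: 10.05
position: [0.497, 0.0648, 0.2396]
tool_rot: [0.066, 0.998, 0.0, 0.001]
ft_force: [1.8, 2.6, 5.4]
grip_width: 0.0534
grip_force: 2.7
```

Run:
```python
from h import *
goal(-65,-104,20)
c=cam('scene');im=c['image'][190:290,260:390,::-1];cv2.imwrite('pics/s5.png',cv2.resize(im,None,fx=6,fy=6,interpolation=cv2.INTER_CUBIC))
```

```text
t 10.05 cur cab [ -84.6 -104.2   19.1] f cab [1.4 2.8 5.4] w 0.05343486810932194
turn [0.02 0.12 0.01] delta now [-19.6   0.2  -0.9] delta after turn [-19.6   0.2  -0.9]
```

View pics/s5.png

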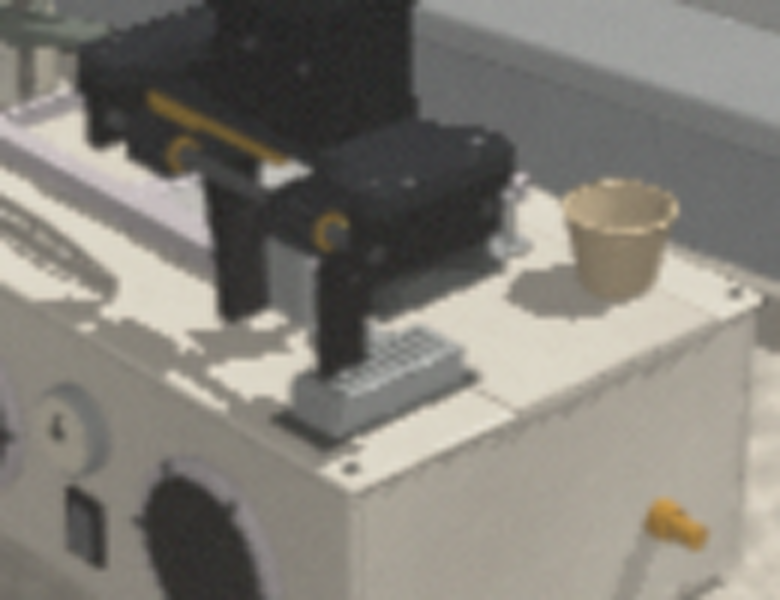

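Request:
send_rows(
  deltas="-4 0 0 0 0 0 0.61;-4 0 0 0 0 0 0.61;-4 0 0 0 0 0 0.61;-4 0 0 0 0 0 0.61;0 0 0 0 0 0 0.61",
)

```text
time: 10.72
position: [0.5082, 0.0629, 0.2383]
tool_rot: [0.066, 0.998, -0.0, -0.005]
ft_force: [-5.2, -0.1, 7.4]
grip_width: 0.0531
grip_force: 3.9
```

Request:
send_rows(
  deltas="-4 0 0 0 0 0 0.61;-4 0 0 0 0 0 0.61;-4 0 0 0 0 0 0.61;-4 0 0 0 0 0 0.61;0 0 0 0 0 0 0.61",
)

```text
time: 11.35
position: [0.5238, 0.0608, 0.2383]
tool_rot: [0.066, 0.998, -0.0, -0.006]
ft_force: [-6.4, 1.0, 6.9]
grip_width: 0.053
grip_force: 4.2
```

Run:
```python
from h import *
goal(-40,-104,19)
show(YAW,O,DECK,('scene',))
```

```text
t 11.35 cur cab [ -57.5 -104.6   17.8] f cab [-6.5  0.2  6.9] w 0.05298101964222038
turn [-0.06 -0.63  0.03] delta now [-17.5   0.5  -1.4] delta after turn [-17.5   0.6  -1.2]
scene deck 3289 med [-54.7 -73.9  -1.2] lo [-121.5 -185.    -4.4] hi [ 96.1 167.3   4.9]
scene barL 51 med [ -61.2 -141.6   31.6] lo [ -69.6 -144.9   25. ] hi [ -46.5 -135.    39.1]
scene tab 105 med [-56.6 -79.6  47.6] lo [-70.  -89.9  37.6] hi [-42.4 -70.1  58.7]
scene bolt 17 med [-16.9 -69.8  24.9] lo [-19.6 -75.5  17.2] hi [-11.8 -61.1  27.1]
```

Request:
send_rows(
  deltas="-4 0 -1 0 0 0 0.61;-4 0 0 0 0 0 0.61;-3 0 0 0 0 0 0.61;-2 0 0 0 0 0 0.61;0 0 0 0 0 0 0.61",
)

```text
time: 12.02
position: [0.536, 0.0592, 0.2386]
tool_rot: [0.066, 0.998, -0.0, -0.007]
ft_force: [-6.0, 0.5, 4.3]
grip_width: 0.0532
grip_force: 4.2
```

Request:
send_rows(
  deltas="-2 0 0 0 0 0 0.61;-2 0 0 0 0 0 0.61;0 0 0 0 0 0 0.61",
)

```text
time: 12.4
position: [0.5399, 0.0587, 0.2386]
tool_rot: [0.066, 0.998, -0.0, -0.007]
ft_force: [-6.8, 0.3, 4.8]
grip_width: 0.053
grip_force: 4.2
```

Request:
send_rows(
  deltas="-2 0 0 0 0 0 0.61;-1 0 0 0 0 0 0.61;0 0 0 0 0 0 0.61",
)

```text
time: 12.78
position: [0.5405, 0.0586, 0.2385]
tool_rot: [0.065, 0.998, -0.0, -0.01]
ft_force: [-11.9, 0.7, 9.3]
grip_width: 0.0529
grip_force: 6.9
```

Request:
send_rows(
  deltas="-2 0 0 0 0 0 0.61;-1 0 0 0 0 0 0.61;0 0 0 0 0 0 0.61",
)

```text
time: 13.15
position: [0.541, 0.0586, 0.2385]
tool_rot: [0.065, 0.998, -0.0, -0.013]
ft_force: [-17.8, 0.4, 13.8]
grip_width: 0.053
grip_force: 9.5
```

Run:
```python
from h import *
goal(-40,-104,19)
```

```text
t 13.15 cur cab [ -40.2 -104.5   18. ] f cab [-17.7  -1.9  13.8] w 0.05295220099166345
turn [-0.12 -1.45  0.15] delta now [-0.2  0.5 -1. ] delta after turn [-0.2  0.5 -1. ]
```

Request:
send_rows(
  deltas="2 0 -3 0 0 0 0.61;2 0 -5 0 0 0 0.61;2 0 -8 0 0 0 0.61;3 0 -15 0 0 0 0.61;10 0 -30 0 0 0 0.61;50 0 -30 0 0 0 0.61;60 0 0 0 0 0 0.61;60 0 0 0 0 0 0.61;0 0 0 0 0 0 0.61",
)

```text
time: 14.28
position: [0.3582, 0.0832, 0.3312]
tool_rot: [0.066, 0.998, 0.0, -0.002]
ft_force: [0.7, -0.1, -1.3]
grip_width: 0.0528
grip_force: 0.0
```

Run:
```python
from h import *
goal(-40,-104,19)
show(YAW,O,DECK)
c=cam('top');im=c['image'][155:300,200:390,::-1];cv2.imwrite('pics/c6.png',cv2.resize(im,None,fx=4,fy=4,interpolation=cv2.INTER_CUBIC))
```

```text
t 14.275 cur cab [-224.6 -104.2  110.7] f cab [ 0.7 -0.  -1.3] w 0.05277600396745956
turn [-0.01 -0.18  0.05] delta now [-1.849e+02  1.000e-01  9.110e+01] delta after turn [-184.6    0.2   91.7]
top deck 9330 med [-19.4  -9.3   1.3] lo [-117.6 -175.3   -3.7] hi [116.4 170.2   5.5]
top barL 375 med [ -68.7 -138.    33.1] lo [-102.5 -151.3   26.6] hi [ -34.7 -124.8   37.6]
top tab 63 med [-28.5 -69.5  53.7] lo [-31.3 -85.4  38. ] hi [-23.2 -55.4  57.4]
top bolt 280 med [ 34.3 -70.6  24.4] lo [-15.4 -82.4  17.4] hi [ 80.1 -58.9  31.1]
scene deck 3112 med [-49.4 -77.8  -1.1] lo [-121.4 -185.5   -4.5] hi [103.9 147.2   5.4]
scene barL 218 med [ -74.  -147.    30.3] lo [-105.1 -157.1   24.6] hi [ -36.  -130.3   32.8]
scene tab 98 med [-27.6 -67.2  42.5] lo [-33.  -89.8  36.6] hi [ 37.  -40.3  52.1]
scene bolt 169 med [ 36.6 -79.2  20.9] lo [-17.2 -88.9  14.5] hi [ 78.  -65.1  28.5]
```

View pics/c6.png

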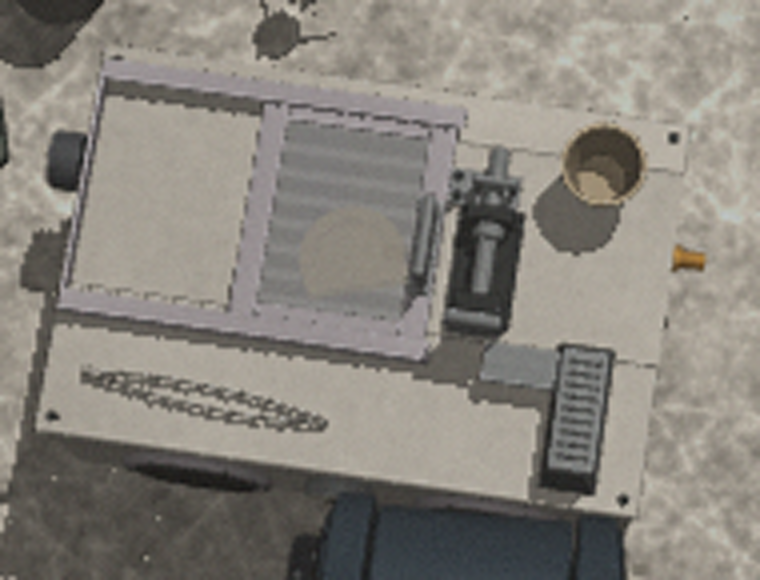

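The hatch is shut (fin at pixel 425,245) and the bolt is through the staple (490,165). The catch is back at its full height, 33.1 mm against 33.2 mm before, with the tab past its nose (475,320).

```bash
python3 -c "
from rig import robot
print(robot.hand_in())"
```

```text
the job is handed in; nothing more can be done
None
```

The job is handed in: the last pictures show the hatch shut, the bolt home through its staple and the catch sprung up behind the tab, with the arm clear; the hand-in gave no verdict.

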